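# Eject a plaster spatula and draw it out of its covered tray

### The arm

A 6-joint arm with a two-finger parallel gripper is mounted at the origin on a cart in front of the work surface, level with it; the furniture and walls round the work are solid. World frame = base frame: x ahead of the robot, y to its left, z up, the work surface at z = 0. Lengths are in m, angles in degrees, forces in N, time in s.
With the tool pointing down it reaches from about 0.425 to 0.925 m from the base axis. Payload 12.5 kg.
Tool frame: the origin (TCP) lies midway between the tips of the shut fingers; the grasp point (between the pads) lies 19 mm behind it; z points along the fingers, y is the line along which they close (so a half turn about z gives the same grasp; the last joint's range is limited). The gripper opens to 85 mm and grips with 20 to 120 N. Pads are 22 mm wide; open, the fingers measure 114 mm over their backs; the gripper's body (76 mm by 85 mm) begins 54 mm behind the grasp point. The pads swing forward as they close: fully open they stand 13 mm farther back than shut.
Start: joints at [66.085, 28.126, 89.318, -0, 62.55, -6.05], TCP at [0.192, 0.595, 0.231] pointing down, gripper open.
Joint ranges: [-177.58, 177.58], [-47.91, 125.51], [2.72, 160], [-65.01, 245.01], [3.68, 167.84], [-153.87, 153.87]. Speed limits (degrees/s): [127.2, 127.2, 159.86, 180, 180, 180].

### API

Orientations are given as [roll, pitch, yaw] about the fixed x, y, z axes, in that order (R = Rz(yaw) Ry(pitch) Rx(roll)).
In Python, from bench import move_to, move_straight, move_j, gripper_to, dwell, inverse_kinematics, sense, snapshot, Unreachable, job_done gives the robot as it stands. The module is installed in compiled form; this text tells all that it offers. Calls block until the motion is done:
- move_to(position, orientation): joint-space move of the TCP to a pose.
- move_straight(position, velocity=0.15, attitude=None): straight line of the TCP; attitude=None keeps the orientation; velocity is the mean speed in m/s.
- move_j(angles): joint-space move.
- gripper_to(opening, squeeze=None): finger opening in m; squeeze is the grip in N (None keeps the last); returns when the fingers have stopped.
- dwell(seconds).
- inverse_kinematics(position, orientation): joint angles nearest the present ones, or None.
- sense(): the state.
- snapshot(name): name is "scene" or "top"; returns a dict with "image" (420x560x3 uint8, blue, green, red), "z_map" (420x560 float32, m along the optical axis (not along the pixel's ray), 0 where there is no reading), "camera_matrix" (3x3 intrinsics, pixels), "R" (3x3) and "t" (3): a world point X has camera coordinates R X + t. Camera axes: x right, y down, z forward; pixel columns grow to the right and rows downward; lengths in m; the calibration is good to about 2 mm. A picture is of the moment at which its call begins.
A pose or a line that the arm cannot do raises Unreachable and nothing moves.
- job_done(): hands the job in; it is judged then, once.
The state is a dict: "time_s": time; "joint_positions": joint angles; "qvel": joint speeds; "effort": joint torques, N m; "ee_pos": TCP position; "orientation": TCP orientation; "force": force on the tool from outside, world axes, zero at the start; "torque": the same for the moment, N m; "finger_gap": finger opening in m; "gripper_force": force on a finger pad.
Only numpy, scipy, OpenCV 4.12 (cv2) and the standard library are available. Lean on these libraries where they do the work, as an engineer would, in place of code of your own. Each camera call takes 0.05 s, during which the arm holds its last target. There are 200 camera calls.

### The job

Push the red-knobbed ejector lever at the left end of the white tray all the way to its stop and let it spring back, so that the spatula slides out from under the short blue cover. Then take the spatula by its wooden handle, tilt it handle end up and draw it diagonally out through the opening between the two covers without forcing it against the tray. Finish still holding it in the gripper, motionless, the whole spatula a good hand's breadth above the tray, and leave everything else on the bench where it stands.

Things in the scene. Friction and masses are not known exactly. Their poses are not given: they have to be found in the camera images.
- tray: White instrument tray with two blue end covers, fixed, 170 x 317 mm, 46 mm high. Origin: underside (bench level), mid-width; z up, x across the tray (away from the robot at yaw 0), y along it towards the short cover and the ejector. Inside: floor at z 4, x -80 to 80, y -155 to 152 mm. Walls 5 mm thick, 42 mm high.
- tray_mouth (a point): Middle of the opening between the covers (tray x 0, y 25, z 46 mm), 150 mm long, so shorter than the spatula, and open over the tray's full width. The short cover spans tray y 100 to 157, the long one y -160 to -50 mm, both over the full width, undersides at z = 42, tops at z = 46 mm.
- ejector (a joint): Ejector angle (rad): sprung bell crank on an upright pin at tray x -55, y 118 mm, under the short cover; 0 = at rest, 0.70 = at its stop. The outer arm (110 mm) leaves the tray's end; pushed to the tray's +x, clockwise from above, its inner arm pushes the spatula's butt to tray y of about 88 mm, just clear of the short cover. About 2 N at the knob to start, 4 N at the stop; springs back to 0.
- ejector_knob (a point): Centre of the ejector's red ball knob, 24 mm across, at z = 72 mm, on an upright steel post 12 mm thick at the end of the outer arm. At rest it is at tray x -93, y 221 mm, at the stop tray x -17, y 221 mm, on an arc of 110 mm radius about the pin.
- spatula: Plaster spatula, 219 mm long, about 70 g, loose in the tray: wooden handle (105 mm long, 13 mm high, up to 18 mm wide) towards the ejector, steel blade (25 mm wide, 2 mm thick, 5 to 7 mm over the handle's underside) under the long cover. At the start both ends are covered. Origin: middle of its underside; z up; the line from butt to tip runs 8 degrees off its own +y, towards its -x.
- spatula_butt (a point): End of the wooden handle, at half its thickness (7 mm above its underside).
- spatula_grip (a point): Place to grip the handle: centre of mass, 72 mm from the butt and 147 mm from the tip, in the middle of the handle's thickness; the handle is about 14 mm wide here.
- spatula_tip (a point): Tip of the steel blade, middle of its end, 6 mm above the level of the handle's underside.
- cast_1: White dental cast, 68 x 66 x 29 mm, bystander, origin under its centre.
- cast_2: Yellowish dental cast, 61 x 65 x 29 mm, bystander, origin under its centre.
- pot_b: Small pot with red lid, 41 mm across, 44 mm high, bystander, origin under its centre.
- dropper_a: Small brown bottle, 40 mm across, 62 mm high, bystander, origin under its centre.
- tape_roll: Roll of tape, 104 mm across, 25 mm high, bystander, origin under its centre.
- wax_stick_b: Pink wax stick, 36 x 85 x 9 mm, bystander, origin under its centre.
Not all that is in view belongs to the job. There is more than one size of the spatula; the one meant has the size given above.

How it is judged:
By the outcome, as a careful person would: the job done as asked, in the order asked, and still so for the second after the job is handed in, while the arm keeps its last pose, push and grip.
It also fails if it takes over 61 s, if anything falls off the work surface, if the arm or the gripper's body presses on something with over 40 N, if the wrist force passes 120 N, or if a joint passes its speed limit or range.

## Working session

There is one attempt and no reset: what is moved stays moved. The work goes in short steps, each a Python script; the robot and the scene stay as the last script left them, time stands still between calls to the robot, and variables do not carry over. Pictures are saved under pics/ and viewed, at most 10 in all, crops included, and the job is handed in when it is done.

```bash
mkdir -p pics; cat > h.py <<'E'
import numpy as np, cv2
from bench import *
def world(s, mask=None):
    K,R,t=s["camera_matrix"],s["R"],s["t"]; z=s["z_map"]
    v,u=np.mgrid[:z.shape[0],:z.shape[1]]
    c=np.stack([(u-K[0,2])/K[0,0]*z,(v-K[1,2])/K[1,1]*z,z],-1)
    return (c-t)@R
def ray(s,u,v,h):
    K,R,t=s["camera_matrix"],s["R"],s["t"]
    o=-R.T@t; d=R.T@np.array([(u-K[0,2])/K[0,0],(v-K[1,2])/K[1,1],1])
    return o+d*(h-o[2])/d[2]
def proj(s,X):
    c=s["R"]@np.asarray(X,float)+s["t"]; p=s["camera_matrix"]@c; return p[:2]/p[2]
E
python3 - <<'E'
from h import *
for n in("scene","top"):
    s=snapshot(n); cv2.imwrite(f"pics/{n}0.png",s["image"]); np.savez(f"{n}0.npz",**s)
    print(n,-s["R"].T@s["t"],s["R"][2])
print(sense())
E
```

```text
scene [-0.30894831 -0.4521872   0.51477624] [ 0.80088516  0.42419866 -0.42265643]
top [ 0.24202612 -0.02218127  1.31652008] [ 0.2086044   0.01093641 -0.97793895]
{'time_s': 0.1, 'joint_positions': array([ 6.60856597e+01,  2.81592103e+01,  8.93468322e+01,  1.90979388e-03,
        6.25493388e+01, -6.04976007e+00]), 'qvel': array([ 0.02406145, -0.0363059 , -0.20320416,  0.01847993,  0.06734679,
       -0.04717013]), 'effort': array([ 3.34979486e-03, -6.19445443e+01, -2.62027377e+01, -7.62817172e-05,
        2.90115851e-03, -4.29002216e-05]), 'ee_pos': array([0.19161272, 0.59469266, 0.23080107]), 'orientation': array([-1.79945106e+02, -7.52124006e-03,  1.62134535e+02]), 'force': array([-0.18675779, -0.35322189,  1.18449062]), 'torque': array([0.0114671 , 0.03916491, 0.01534646]), 'gripper_force': 0.0, 'finger_gap': 0.08528325600299115}
```

View pics/scene0.png

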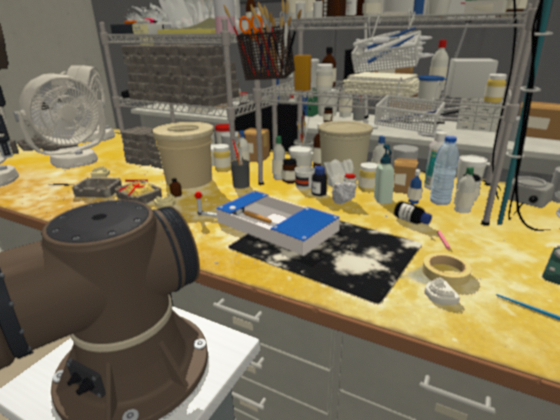

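View pics/top0.png

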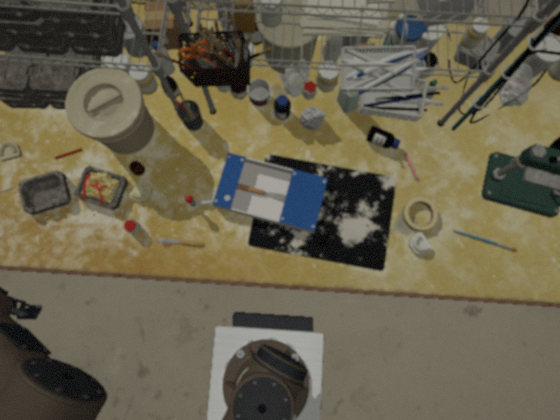

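The top view shows the tray at about (270,192) with its small short cover on the left at (229,180). Candidates:
- **Spatula:** the one in the tray at (250,188), or the one loose on the bench at (180,242). I choose the one in the tray.
- **Red knob:** the ball at (189,200) on the lever, or the pot lid at (130,226). I choose (189,200).

I'll check both choices in one close crop.

```bash
python3 - <<'E'
from h import *
s=dict(np.load("top0.npz")); im=s["image"]
c=im[140:260,120:340]; c=cv2.resize(c,None,fx=3.6,fy=3.6,interpolation=cv2.INTER_CUBIC)
c=cv2.convertScaleAbs(c,alpha=1.5); cv2.imwrite("pics/crop0.png",c)
hsv=cv2.cvtColor(im,cv2.COLOR_BGR2HSV); W=world(s)
m=cv2.inRange(hsv,(100,140,60),(125,255,255)); m[:140]=0;m[250:]=0;m[:,:200]=0;m[:,340:]=0
n,l,st,ce=cv2.connectedComponentsWithStats(m)
for i in range(1,n):
    if st[i,4]>60:
        ys,xs=np.where(l==i); P=np.array([ray(s,x,y,0.046) for x,y in zip(xs,ys)])
        r=cv2.minAreaRect((P[:,:2]*1000).astype(np.float32)); print("blue",st[i],r,np.median(W[l==i][:,2]))
        print(cv2.boxPoints(r).round(1).tolist())
r=cv2.inRange(hsv,(0,150,60),(8,255,255))|cv2.inRange(hsv,(170,150,60),(180,255,255))
r[:150]=0;r[250:]=0
n,l,st,ce=cv2.connectedComponentsWithStats(r)
for i in range(1,n):
    if st[i,4]>8: print("red",st[i],ce[i],ray(s,*ce[i],0.072),np.median(W[l==i],0))
E
```

```text
blue [215 155  28  53 704] ((579.470703125, 155.1737518310547), (48.92109298706055, 161.71832275390625), 78.77452087402344) 0.04632312267898915
[[495.3999938964844, 146.89999389648438], [654.0, 115.4000015258789], [663.5, 163.39999389648438], [504.8999938964844, 194.89999389648438]]
blue [ 281  169   47   62 1803] ((536.596923828125, -76.63130187988281), (106.81819915771484, 170.13194274902344), 78.97120666503906) 0.04604053272781914
[[442.8999938964844, -112.80000305175781], [609.9000244140625, -145.3000030517578], [630.2999877929688, -40.5], [463.29998779296875, -7.900000095367432]]
red [ 56 150  24   8  31] [ 67.19354839 153.70967742] [0.62253517 0.64472107 0.072     ] [0.64033712 0.67811316 0.00943032]
red [ 83 173   7  26  57] [ 84.92982456 185.03508772] [0.52946206 0.57581471 0.072     ] [0.53871921 0.59372909 0.03632954]
red [ 90 181  16  23  68] [ 98.39705882 190.36764706] [0.51597573 0.53349202 0.072     ] [0.52925227 0.54209301 0.04497185]
red [186 195   7   8  37] [188.59459459 198.37837838] [0.50966232 0.26466973 0.072     ] [0.50767656 0.26290776 0.08198394]
red [125 220  10  11  86] [129.53488372 225.19767442] [0.41851036 0.42713188 0.072     ] [0.42273907 0.4362016  0.04430745]
```

View pics/crop0.png

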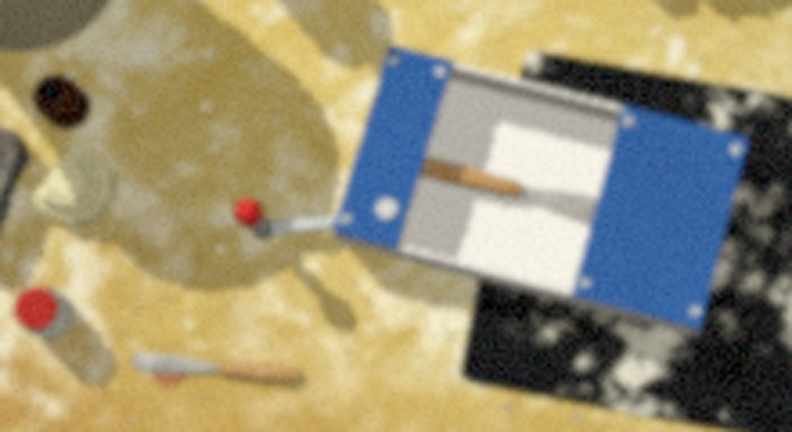

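The crop confirms the choice. The tray spatula's handle runs from (425,167) to (520,190) with the blade under the long cover. The red ball knob is at (248,212) on the steel lever, and the pot lid (38,310) and bench spatula (140–300,370) are decoys. Next I'll push the lever with shut fingers while watching the force.

```bash
cat >> h.py <<'E'
YAW=-10.8; a=np.radians(YAW)
X=np.array([np.cos(a),np.sin(a),0]); Y=np.array([-np.sin(a),np.cos(a),0])
O=np.array([0.5566,0.0275,0.])
def T(x,y,z): return O+(x*X+y*Y)/1000+np.array([0,0,z/1000])
def F(): return sense()["force"]
E
cat > push.py <<'E'
from h import *
ori=[180,0,180+YAW]
gripper_to(0.0)
move_to(T(-140,221,190),ori); move_straight(T(-140,221,52),0.15)
f0=F(); print(sense()["time_s"],f0)
def P(phi,d=23):
    c,s=np.cos(phi),np.sin(phi); vx,vy=-38,103
    return T(-55+c*vx+s*vy-d, 118-s*vx+c*vy, 52)
move_straight(P(0,28),0.1)
log=[]
for phi in list(np.arange(0,0.6,0.1))+list(np.arange(0.6,0.9,0.025)):
    move_straight(P(phi),0.08); f=(F()-f0)@X; log.append((round(phi,3),round(float(f),1)))
    if abs(f)>12: break
dwell(0.2); print(log,(F()-f0).round(1),sense()["time_s"])
s=snapshot("top"); cv2.imwrite("pics/stop.png",s["image"])
for p in (phi-0.25,phi-.5,0.): move_straight(P(p),0.1)
move_straight(P(0,50),0.15); move_straight(T(-150,221,190),0.25)
s=snapshot("top"); np.savez("top1.npz",**s)
c=[cv2.convertScaleAbs(cv2.resize(q[140:240,150:340],None,fx=4,fy=3*4/3,interpolation=cv2.INTER_CUBIC),alpha=1.4)[:300] for q in (cv2.imread("pics/stop.png"),s["image"])]
cv2.imwrite("pics/push.png",np.vstack(c)); print(sense()["time_s"],F()-f0)
E
python3 push.py
```

```text
3.4917 [-0.63199146  0.3460507  -0.09851742]
[(np.float64(0.0), 0.2), (np.float64(0.1), -1.8), (np.float64(0.2), -1.9), (np.float64(0.3), -2.6), (np.float64(0.4), -1.9), (np.float64(0.5), -2.3), (np.float64(0.6), -2.2), (np.float64(0.625), -3.9), (np.float64(0.65), -2.9), (np.float64(0.675), -2.7), (np.float64(0.7), -2.5), (np.float64(0.725), -2.1), (np.float64(0.75), -10.5), (np.float64(0.775), -19.1)] [-17.6  17.6   5.9] 7.7333
10.1667 [ 1.27710806 -0.57565433 -0.28369764]
```

View pics/push.png

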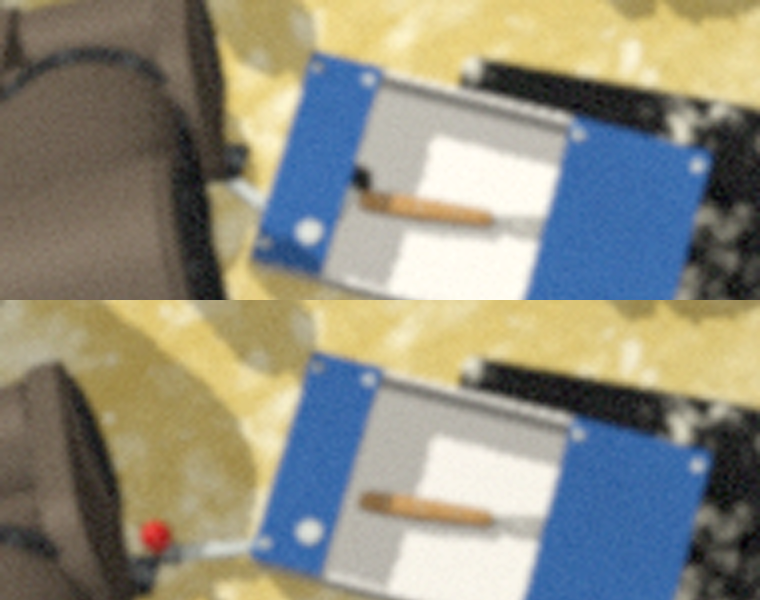

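The push worked. At the stop the black inner arm pushed the butt clear of the short cover, and now the lever is back at rest with the knob at (155,535) in the crop. The handle lies fully in the opening, from (362,500) to (492,520). Now I'll measure the handle axis.

```bash
cat >> h.py <<'E'
def handle(s):
    """handle end points (butt, ferrule) in world mm->tray mm, at handle top z~15"""
    hsv=cv2.cvtColor(s["image"],cv2.COLOR_BGR2HSV)
    m=cv2.inRange(hsv,(5,80,40),(22,255,255)); k=np.zeros_like(m)
    poly=np.array([proj(s,T(x,y,46 if abs(y)>0 else 46)) for x,y in((-70,96),(70,96),(70,-46),(-70,-46))])
    cv2.fillPoly(k,[poly.astype(np.int32)],255); m&=k
    n,l,st,ce=cv2.connectedComponentsWithStats(m); i=1+st[1:,4].argmax()
    ys,xs=np.where(l==i); P=np.array([ray(s,x,y,0.014)-O for x,y in zip(xs,ys)])*1000
    Q=np.c_[P@X,P@Y]; c=Q.mean(0); d=np.linalg.svd(Q-c)[2][0]; d*=np.sign(d[1]) # towards butt
    p=(Q-c)@d
    return c+d*p.max(), c+d*p.min(), d, c
E
python3 - <<'E'
from h import *
s=dict(np.load("top1.npz")); b,f,d,c=handle(s)
print("butt",b,"ferrule",f,"len",np.linalg.norm(b-f),"d",d,"ang",np.degrees(np.arctan2(d[0],d[1])),"c",c)
g=b-72*d; print("grip tray",g,T(*g,10), "tip",b-219*d)
W=world(s); u,v=proj(s,T(*c,15)).astype(int); print((W[v-3:v+4,u-3:u+4,2]*1000).round())
E
```

```text
butt [-14.01787403  93.50342485] ferrule [-3.64146867 -6.50063842] len 100.54094915814605 d [-0.10320576  0.99466003] ang -5.923802706576141 c [-8.97031192 44.85683646]
grip tray [-6.5870591  21.88790286] [0.554231  0.0502345 0.01     ] tip [   8.58418804 -124.3271212 ]
[[ 1.  9.  9.  2.  2.  3.  3.]
 [14. 21.  1.  5.  6.  2.  3.]
 [14. 18. 16. 21. 13. 13. 15.]
 [19. 17. 17. 18. 10. 21. 15.]
 [19. 18. 17. 18. 16. 18. 19.]
 [15. 21. 17. 19. 22. 20. 17.]
 [13. 16. 16. 13. 16. 18. 14.]]
```

```bash
cat > grasp.py <<'E'
from h import *
g=np.array([-6.3,19.5]); hy=85.1
h=np.array([np.cos(np.radians(hy)),np.sin(np.radians(hy)),0]); up=np.array([0,0,1.])
tip0=T(*g,10)-0.147*h
def pose(th,lift=0,draw=0):
    t=np.radians(th); ht=np.cos(t)*h+np.sin(t)*up; ut=-np.sin(t)*h+np.cos(t)*up
    return tip0+up*lift+ht*(0.147+draw)-ut*0.0035,[180,-th,hy]
E
python3 - <<'E'
from grasp import *
p,o=pose(0); print(p)
for q in ((15,.003,0),(15,.003,.11),(15,.17,.11)): print(inverse_kinematics(*pose(*q)) is not None)
gripper_to(0.045,70)
move_to(p+up*.19,o); move_straight(p+up*.06,0.2); f0=F()
move_straight(p+up*.012,0.1); f1=F(); move_straight(p,0.04); print((f1-f0).round(1),(F()-f0).round(1))
gripper_to(0.0,70); s=sense(); print(s["time_s"],s["finger_gap"],s["gripper_force"],(s["force"]-f0).round(1),s["ee_pos"])
move_straight(pose(0,.003)[0],0.03); print((F()-f0).round(1))
for th in (4,8,12,15):
    q,oo=pose(th,.003); move_straight(q,0.05,oo); print(th,(F()-f0).round(1))
np.save("f0.npy",f0)
s=sense(); print(s["time_s"],s["finger_gap"],s["gripper_force"],s["orientation"])
a=snapshot("scene")["image"][180:260,190:350]; b=snapshot("top")["image"][140:240,190:350]
r=lambda q:cv2.convertScaleAbs(cv2.resize(q,None,fx=3.3,fy=3.3,interpolation=cv2.INTER_CUBIC),alpha=1.4)
cv2.imwrite("pics/tilt.png",np.vstack([r(a),r(b)]))
E
```

```text
[0.55406553 0.0478351  0.0065    ]
True
True
True
[-0.6 -1.1  0.9] [ 0.  -0.9 -0.1]
13.9083 0.01302228439132768 68.83607243013103 [-0.8 -0.7  4.3] [0.5543054  0.04782755 0.00692662]
[-0.8  0.3 -1.3]
4 [ 0.1 -0.3 -1.7]
8 [ 0.1  0.2 -0.7]
12 [-0.4 -0.5 -1.7]
15 [-0.4 -0.4 -0.8]
15.5333 0.012831533594057165 68.40589974046452 [-179.97064923  -14.87676293   85.06736651]
```

View pics/tilt.png

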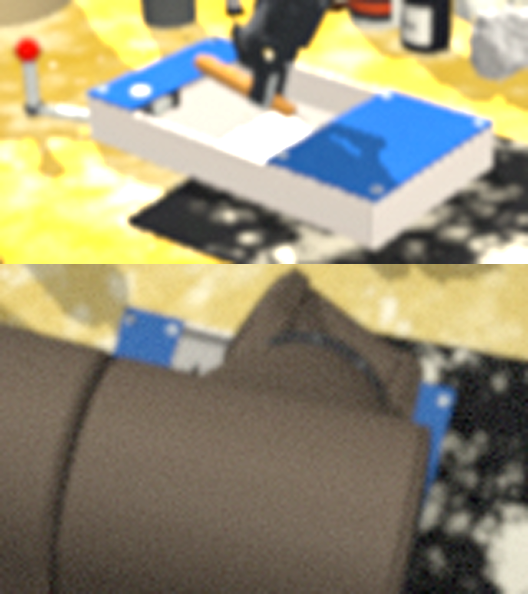

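The handle is held and tilted. The butt at (205,62) in the upper view stands above the short cover, the lever at (30,50) is at rest, and there is no contact force. Next I'll draw it out along its own axis with force checks, then lift.

```bash
python3 - <<'E'
from grasp import *
f0=np.load("f0.npy"); ok=True
for d in np.arange(.02,.121,.02):
    q,oo=pose(15,.003,d); move_straight(q,0.06); f=F()-f0; print(round(d,2),f.round(1))
    if np.linalg.norm(f)>6: ok=False; break
if ok:
    q,oo=pose(15,.06,.12); move_straight(q,0.1); print((F()-f0).round(1))
    q,oo=pose(15,.22,.12); move_straight(q,0.15); dwell(0.5)
    s=sense(); print(s["time_s"],s["finger_gap"],s["gripper_force"],s["ee_pos"],np.abs(s["qvel"]).max())
a=snapshot("scene")["image"][80:270,120:400]
cv2.imwrite("pics/end.png",cv2.resize(a,None,fx=2.8,fy=2.8,interpolation=cv2.INTER_CUBIC))
E
```

```text
0.02 [-0.3 -0.5 -2.2]
0.04 [-0.7  0.1 -1.1]
0.06 [ 0.2 -0.6 -0.8]
0.08 [ 0.1  0.4 -1.8]
0.1 [-0.4  0.1 -1.2]
0.12 [-1.  -0.4 -1.3]
[ 0.5 -0.3 -1.1]
20.9667 0.012730514805629579 68.40872224223858 [0.56358959 0.15925184 0.29566212] 0.10960340779137176
```

View pics/end.png

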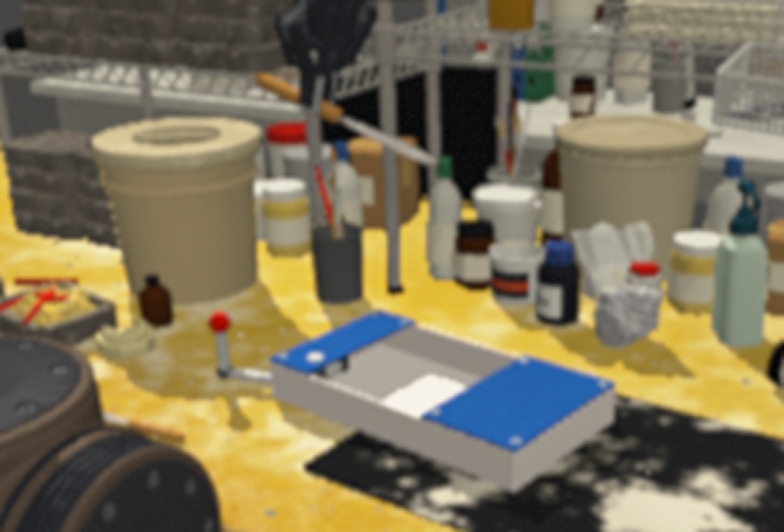

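The whole spatula is out of the tray, handle end up (butt at (262,80), tip at (432,160)). The lowest point is about 0.2 m above the tray, the lever is back at rest, and nothing else has moved. Handing in.

```bash
python3 -c "
from bench import *
print(job_done())"
```

```text
the job is handed in; nothing more can be done
None
```

I pushed the ejector lever to its stop and it sprang back. The spatula then came out through the opening without touching the tray, and I handed the job in at about 21 s with it held still roughly 0.2 m above the tray.

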